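Trap a bearing block in the drilling fence

ROBOT

A 6-joint arm with a two-finger parallel gripper is mounted at the origin on the work surface. World frame = base frame: x ahead of the robot, y to its left, z up, the work surface at z = 0. Lengths are in mm, angles in rad, forces in N, time in s.
With the tool pointing down it reaches from about 325 to 875 mm from the base axis. Payload 4.4 kg.
Tool frame: the origin (TCP) lies on the centre line of the jaws, within the pads' length; the fingertips stand ahead of it and the grasp point (between the pads) lies 6 mm ahead of it (ctrl.tcp_to_tips is the z of the fingertips in the tool frame, in mm); z points along the fingers, y is the direction in which the jaws open and shut (so a half turn about z gives the same grasp; the last joint's range is limited). The gripper opens to 85 mm and grips with 20 to 120 N. Pads are 22 mm wide; open, the fingers measure 114 mm over their backs; the gripper's body (76 mm by 85 mm) begins 54 mm behind the grasp point. The pads swing forward as they close: fully open they stand 13 mm farther back than shut.
Start: joints at [0.951, 0.207, 1.542, -0, 1.393, -0.15], TCP at [260.317, 512.701, 256.282] pointing down, gripper open.
Joint ranges: [-2.73, 2.73], [-0.86, 2.22], [0.23, 2.46], [-1.11, 4.25], [0.08, 2.63], [-2.82, 2.82]. Speed limits (rad/s): [2.79, 2.79, 3.14, 3.14, 3.14, 3.14].

INTERFACE

Orientations are given as a 3x3 rotation matrix whose columns are the frame's x, y, z axes.
In Python, from plant import ctrl, sensors, optics gives the robot as it stands. Calls block until the motion is done:
- ctrl.move_ptp(position, orientation): joint-space move of the TCP to a pose.
- ctrl.move_l(position, rot=None, vel=150, threshold=None): straight line of the TCP; rot=None keeps the orientation; vel is the mean speed in mm/s. With threshold (N) it stops when the force on the tool has changed by that much, and returns True; else False.
- ctrl.set_joints(angles): joint-space move.
- ctrl.gripper_to(opening, force=None): finger opening in mm; force is the grip in N (None keeps the last); returns when the fingers have stopped.
- ctrl.hold(seconds).
- ctrl.solve_ik(position, orientation): joint angles nearest the present ones, or None.
- sensors.read_state(): the state.
- optics.grab_frame(name): name is "side" or "top"; returns (picture, depth): 480x640x3 uint8, red, green, blue; 480x640 float32, mm along the optical axis (not along the pixel's ray), 0 where there is no reading.
- optics.camera_params(name): a dict with "mtx" (3x3 intrinsics, pixels), "R" (3x3) and "t" (3): a world point X has camera coordinates R X + t. Camera axes: x right, y down, z forward; pixel columns grow to the right and rows downward; lengths in mm; the calibration is good to about 2 mm. A picture is of the moment at which its call begins. camera_params takes no time and is no camera call.
A pose or a line that the arm cannot do raises ctrl.MotionError and nothing moves.
- ctrl.finish_job(): hands the job in, once; it reports no verdict.
The state is a dict: "t": time; "q": joint angles; "qvel": joint speeds; "tau": joint torques, N m; "eef_pos": TCP position; "eef_rot": TCP orientation; "force": force on the tool from outside, world axes, zero at the start; "wrist_torque": the same for the moment, N m; "grip_width": finger opening in mm.
Only numpy, scipy, OpenCV 4.12 (cv2) and the standard library are available. Lean on these libraries where they do the work, as an engineer would, in place of code of your own. Each camera call takes 0.05 s, during which the arm holds its last target.

TASK

Get the bearing block ready for drilling without picking it up: with the fingertips, push it along the bench until its long side lies flat against the fence, then push the sliding jaw along the fence until the block is trapped, its one end against the fixed end stop and the jaw against its other end. The block must stay on the bench (never lifted or tipped), and the other things on the bench are to be left where they are.

Things in the scene. Friction and masses are not known exactly. Their poses are not given: they have to be found in the camera images.
- fence: Straight steel fence screwed to the bench: an upright bar 440 mm long (along its own y) and 30 mm high, with a low foot behind it. Origin: middle of its front working face, at bench height. Its own -x points out of that face, square to it, towards the robot's side; its +y runs along the face towards the end stop, its -y towards the sliding jaw. It does not move during a run but its place and yaw differ from run to run.
- stop: Fixed dark steel end stop at the +y part of the fence, 40 mm high and 22 mm thick, reaching 50 mm out from the fence face. Axes as the fence's. Origin: at bench height where its contact face (which looks along -y) meets the fence face. Its distance along the fence differs from run to run.
- jaw (a joint): Travel in m of the sliding jaw along the fence: 0 is its far (-y) end, and it grows as the jaw moves along the fence's +y, towards the end stop; it can go to 0.24. It has no spring: it slides against about 3 N of friction and stays where it is left. With value q its block-side face stands at y = -0.165 + q in the fence's frame.
- jaw_face (a point): Middle of the sliding jaw's face that looks along +y at the end stop: 26.5 mm out from the fence face and 21 mm above the bench at its place along the fence. The jaw is an aluminium block 30 mm thick (it extends from this face along -y, so its outer face is 30 mm away), 50 mm deep (1.5 to 51.5 mm out from the fence face), from 1.5 to 41.5 mm above the bench; its top reaches back over the fence.
- block: Loose bearing block (pillow block), 0.4 to 0.8 kg: a grey flat base 46 mm (own x) by 110 mm (own y, its long way) by 20 mm tall, with a round bearing housing standing in the middle of it, 34 mm wide along x, 52 mm along y, 54 mm tall in all, its bore along x. Alike from both sides. Origin: centre of its underside. It starts in front of the fence, between the jaw and the stop, standing off from all of them and turned up to 0.35 rad relative to the fence.
- bush: Bystander, not part of the job: brass bush, a plain tube standing upright, 38 mm across, 34 mm tall. Origin: centre of its underside.
- collar: Bystander, not part of the job: flat steel ring lying down, 52 mm across, 16 mm tall. Origin: centre of its underside.
- grease: Bystander, not part of the job: closed white jar with dark lid, 60 mm across, 55 mm tall. Origin: centre of its underside.
- driver: Bystander, not part of the job: screwdriver lying on the bench, 200 mm long, 26 mm thick, lying along its own x with the handle towards -x. Origin: about half-way along it, at bench height.
- spanner: Bystander, not part of the job: spanner lying on the bench behind the fence, about 165 mm long, 8 mm thick, lying along its own x with the handle towards -x. Origin: about half-way along it, at bench height.
- can: Bystander, not part of the job: plain white aerosol-type can, 65 mm across, 190 mm tall, upright. Origin: centre of its underside.
- hammer: Bystander, not part of the job: hammer with wooden handle lying on the bench well to the robot's left, 260 mm long, lying along its own x with the handle towards -x. Origin: about half-way along it, at bench height.
Mind the look-alikes: they are no part of the job. What is shaped like the block but blue or red is not meant. Leave any green or pink look-alike of the stop alone.

How it is judged (in metres and radians):
On the way, in this order (a step that is already met when the one before it is completed fails the run):
1. the block lies back against the fence (x of block in the frame of fence above -0.031 m and angle between the y axis of block and the y axis of fence, either way round below 0.1 rad), for 0.1 s.
2. the block is trapped between the jaw and the end stop (y of block in the frame of stop above -0.0595 m and y of jaw_face in the frame of stop above -0.1165 m), for 0.2 s.
At the end, for the whole second after the job is handed in: The block stands on the bench at rest, its long side within 4.5 mm of the fence and parallel to it within 0.06 rad, its end within 4.5 mm of the end stop, and the jaw within 6.5 mm of closing the 110 mm block against the stop (no more play than that in all) (all of step 2 and x of block in the frame of fence above -0.0275 m and angle between the y axis of block and the y axis of fence, either way round below 0.06 rad and y of block in the frame of stop below -0.05 m and height (world z) of block below 0.004 m and angle between block's own z axis and vertical below 0.05 rad and linear speed of block below 0.01 m/s and velocity of joint jaw below 0.01 m/s); the robot touches nothing.
It fails at once if the block is lifted or tipped (height (world z) of block above 0.006 m or angle between block's own z axis and vertical above 0.15 rad).
It fails at once if one of the other things on the bench is moved more than 20 mm (distance of any of bush, collar, grease, driver, spanner, can, hammer from where it was at the start of the episode above 0.02 m).
It also fails if it takes over 48 s, if anything falls off the work surface, if the arm or the gripper's body presses on something with over 40 N, if the wrist force passes 120 N, or if a joint passes its speed limit or range.

## Working session

There is one attempt and no reset: what is moved stays moved. The work goes in short steps, each a Python script; the robot and the scene stay as the last script left them, time stands still between calls to the robot, and variables do not carry over. Pictures are saved under pics/ and viewed, and the job is handed in when it is done.

```bash
ls; mkdir -p pics; python3 - <<'E'
from plant import ctrl,sensors,optics
import cv2,numpy as np
for n in("top","side"):
    p,d=optics.grab_frame(n); cv2.imwrite(f"pics/{n}0.png",p[:,:,::-1]); np.savez(f"{n}0.npz",p=p,d=d)
    c=optics.camera_params(n); print(n,c["mtx"].round(1).tolist(),c["R"].round(3).tolist(),c["t"].round(1).tolist())
s=sensors.read_state();print(s["t"],s["force"],s["grip_width"],s["eef_rot"].round(3) if hasattr(s["eef_rot"],"round") else s["eef_rot"],ctrl.tcp_to_tips)
E
```

```text
pics
top [[452.3, 0.0, 312.3], [0.0, 452.3, 239.9], [0.0, 0.0, 1.0]] [[-0.0, -1.0, -0.01], [-0.987, 0.002, -0.163], [0.163, 0.009, -0.987]] [82.5, 551.2, 1020.1]
side [[598.0, 0.0, 319.1], [0.0, 598.0, 246.1], [0.0, 0.0, 1.0]] [[0.997, -0.069, 0.019], [-0.029, -0.629, -0.777], [0.066, 0.774, -0.629]] [-531.2, 89.3, 1095.6]
0.1 [-0.01812306 -0.09250621 -0.64615268] 85.05591501136469 [[-0.892  0.453 -0.001]
 [ 0.453  0.892 -0.002]
 [ 0.    -0.002 -1.   ]] 25.0
```

View pics/top0.png

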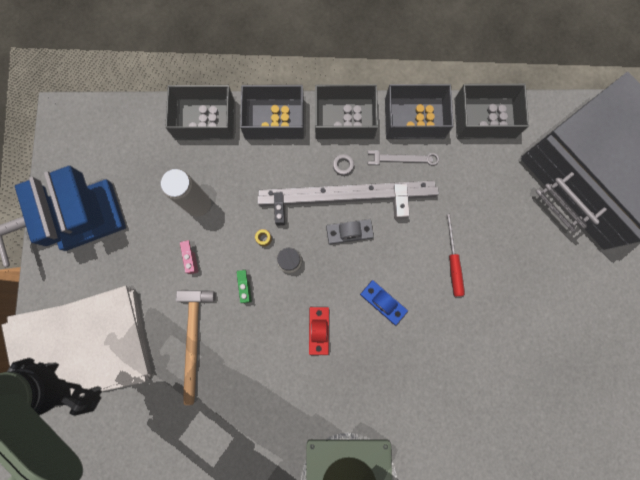

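View pics/side0.png

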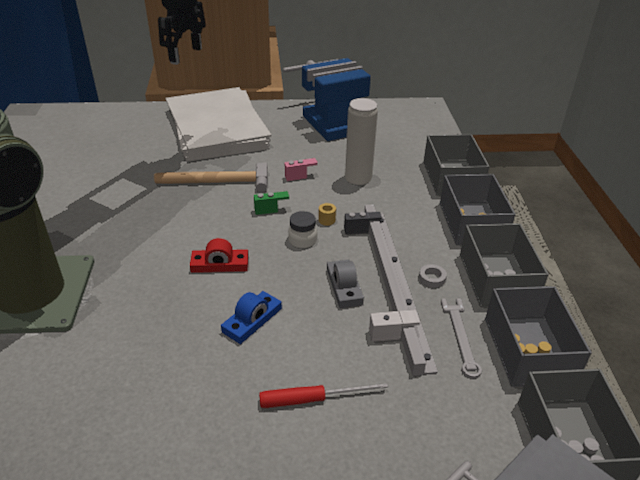

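The top view shows the fence from (258,196) to (438,188), with the dark stop at (279,207) and the pale jaw at (402,200).

- **Block candidates:** grey (350,231), blue (384,302) and red (319,331). The grey one fits, because blue and red are excluded.
- **Stop candidates:** dark (279,207) on the fence, green (243,286) and pink (188,257). The dark one fits.
- **Nearby bystanders:** bush (263,238) and grease jar (290,260).

I'll confirm with an enlarged crop and measure from there.

```bash
cat > h.py <<'E'
import numpy as np,cv2
from plant import ctrl,sensors,optics
def cloud(n,d):
    c=optics.camera_params(n);K=np.array(c["mtx"]);R=np.array(c["R"]);t=np.array(c["t"])
    v,u=np.mgrid[:480,:640]
    P=np.stack([(u-K[0,2])/K[0,0]*d,(v-K[1,2])/K[1,1]*d,d],-1)
    return (P-t)@R
def ray(n,u,v,z):
    c=optics.camera_params(n);K=np.array(c["mtx"]);R=np.array(c["R"]);t=np.array(c["t"])
    o=-R.T@t; dr=R.T@np.linalg.inv(K)@np.array([u,v,1.]); return o+dr*(z-o[2])/dr[2]
def proj(n,X):
    c=optics.camera_params(n);q=np.array(c["mtx"])@(np.array(c["R"])@np.array(X,float)+np.array(c["t"]));return q[:2]/q[2]
E
python3 - <<'E'
from h import *
a=np.load("top0.npz");p,d=a["p"],a["d"]
W=cloud("top",d)
cr=p[170:280,240:450];cv2.imwrite("pics/crop0.png",cv2.resize(cr,None,fx=3.8,fy=3.8,interpolation=cv2.INTER_CUBIC)[:,:,::-1])
z=W[:,:,2]
zz=np.clip(z*4+40,0,255).astype(np.uint8)[170:280,240:450]
cv2.imwrite("pics/z0.png",cv2.resize(zz,None,fx=3.8,fy=3.8,interpolation=cv2.INTER_NEAREST))
for u,v in[(350,231),(330,232),(368,231),(402,200),(402,212),(279,215),(300,193),(340,191),(420,187),(320,220),(263,238),(290,260),(343,165)]:print(u,v,W[v,u].round(1))
E
```

```text
350 231 [570.9  -6.4  53.8]
330 232 [575.7  39.3  15.2]
368 231 [577.8 -52.9  16. ]
402 200 [ 648.4 -132.9   41.7]
402 212 [ 619.4 -132.3   39.6]
279 215 [611.5 161.3  45.6]
300 193 [675.9 113.    6.9]
340 191 [681.1  13.4   5.6]
420 187 [ 683.3 -179.5   31.8]
320 220 [ 6.087e+02  6.340e+01 -1.000e-01]
263 238 [564.2 204.2  -2.6]
290 260 [502.5 133.7  55.2]
343 165 [749.9   4.9   1.6]
```

View pics/crop0.png

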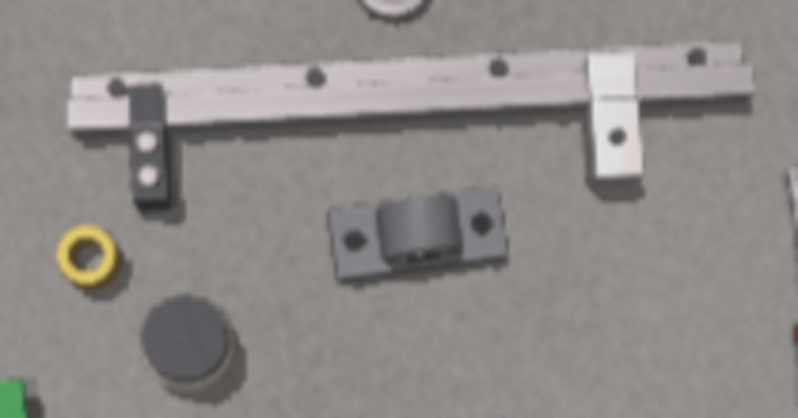

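View pics/z0.png

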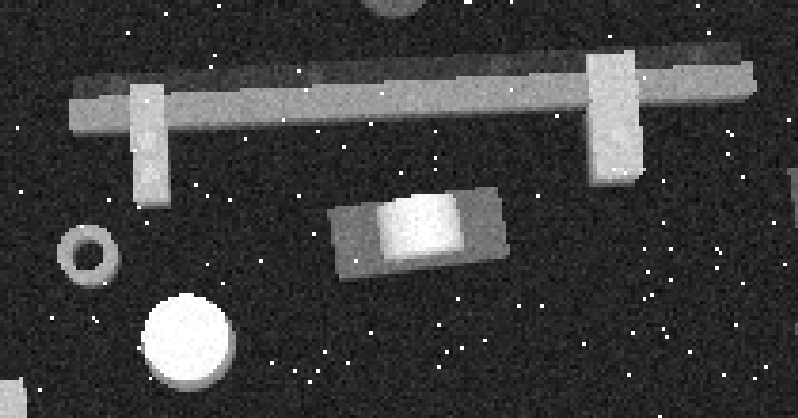

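The crop confirms the grey block with its dark bolt holes, clear of everything else, and the dark stop mounted on the fence. Next I'll measure it.

```bash
cat > meas.py <<'E'
from h import *
def fence(W):
    z=W[:,:,2]; Z=cv2.medianBlur(z.astype(np.float32),3)
    pts=[]
    for u in list(range(262,272))+list(range(292,392))+list(range(414,432)):
        col=Z[180:222,u]; r=np.where(col>25)[0]
        if len(r): pts.append(ray("top",u,180+r.max()+.5,27.)[:2])
    pts=np.array(pts)
    for _ in range(4):
        vx,vy,x0,y0=cv2.fitLine(pts.astype(np.float32),cv2.DIST_HUBER,0,.01,.01).ravel()
        e=(pts[:,0]-x0)*vy-(pts[:,1]-y0)*vx; pts=pts[abs(e)<3]
    if vy<0: vx,vy=-vx,-vy
    fy=np.array([vx,vy]);fx=np.array([vy,-vx]);return np.array([x0,y0]),fx,fy,e.std(),len(pts)
def tofence(P,o,fx,fy): P=P[...,:2]-o; return np.stack([P@fx,P@fy],-1)
def block(p,W,o,fx,fy,z=20.,roi=None):
    F=tofence(W,o,fx,fy);Z=W[:,:,2]
    m=((Z>9)&(Z<70)&(F[...,0]<-4)&(F[...,0]>-150)).astype(np.uint8)
    return m,F
E
python3 - <<'E'
from meas import *
a=np.load("top0.npz");p,d=a["p"],a["d"];W=cloud("top",d)
o,fx,fy,s,n=fence(W);print("fence",o,fx,fy,"yaw",np.arctan2(-fy[0],fy[1]),s,n)
F=tofence(W,o,fx,fy);Z=W[:,:,2]
# extents of fence
m=(Z>25)&(Z<35)&(F[...,0]>2)&(F[...,0]<14)&(abs(F[...,1])<300);ys=F[m][:,1];print("fence y",np.percentile(ys,[0.5,99.5]))
# jaw/stop tops
for nm,sg in(("jaw",-1),("stop",1)):
    m=(Z>34)&(Z<48)&(F[...,0]>-60)&(F[...,0]<-5)&(F[...,1]*sg>90)&(F[...,1]*sg<220)
    f=F[m];print(nm,m.sum(),np.percentile(f[:,1],[2,98]),np.percentile(f[:,0],[2,98]),np.median(Z[m]))
m=((Z>10)&(F[...,0]<-15)&(F[...,0]>-140)&(abs(F[...,1]-10)<85)).astype(np.uint8)
n,l,st,c=cv2.connectedComponentsWithStats(m);k=1+st[1:,4].argmax();print("block px",st[k])
b=(l==k)&(Z<24)
v,u=np.where(b); P=np.array([ray("top",x,y,20.)[:2] for x,y in zip(u,v)])
r=cv2.minAreaRect(tofence(P,o,fx,fy).astype(np.float32));print("base rect fence",r)
q=W[(l==k)&(Z>48)];print("housing",tofence(q,o,fx,fy).mean(0),Z.max() if 0 else q[:,2].max())
for nm,(uu,vv),h in(("bush",(263,238),34),("jar",(290,260),55)):print(nm,tofence(ray("top",uu,vv,h),o,fx,fy))
E
```

```text
fence [654.96655    -1.7598019] [0.9986094  0.05271787] [-0.05271787  0.9986094 ] yaw 0.05274232 0.8286301011802507 117
fence y [-219.73540042  215.47873502]
jaw 240 [-144.04797984 -115.09335274] [-50.35591721  -6.44324932] 40.79739240040824
stop 171 [155.29313376 176.46636582] [-49.17321284  -5.6565523 ] 39.235659960234145
block px [326 219  48  25 869]
base rect fence ((-77.20857238769531, -1.8792533874511719), (47.12504959106445, 110.08252716064453), 4.763095378875732)
housing [-76.40716658  -2.09929805] 57.485821565622615
bush [-86.20265465 206.39932293]
jar [-145.060511    143.28125421]
```

Sizes agree with the given ones: base 47×110, jaw 29 thick, stop 21 thick and 50 reach, heights about right. In the fence frame the block is at (-77,-2) turned 4.8°, the jaw face is at y=-115 and the stop face at y=155. I'll push the long side with both fingertips spread, after touching the bench to calibrate tip height.

```bash
cat >> h.py <<'E'
O=np.array([654.97,-1.76]);FX=np.array([.99861,.05272]);FY=np.array([-.05272,.99861])
def w(x,y,z): a=O+x*FX+y*FY; return np.array([a[0],a[1],z])
def rot(ang=0,sgn=1):
    b=FY*np.cos(ang)-FX*np.sin(ang); b=b*sgn; y=np.array([b[0],b[1],0]); z=np.array([0,0,-1.]); return np.stack([np.cross(y,z),y,z],1)
def fs():
    s=sensors.read_state();e=np.array(s["eef_pos"]);f=np.array(s["force"]);return dict(t=round(s["t"],2),fx=round((e[:2]-O)@FX,1),fy=round((e[:2]-O)@FY,1),z=round(e[2],1),F=[round(f[:2]@FX,1),round(f[:2]@FY,1),round(f[2],1)],w=round(s["grip_width"],1))
E
python3 - <<'E'
from h import *
for s in(1,-1):
    for P in((-140,-2,120),(-55,-2,30)): 
        q=ctrl.solve_ik(w(*P),rot(0,s)); print(s,None if q is None else np.round(q,2))
    for g in(-1,1):
        q=ctrl.solve_ik(w(-27,-170,30),rot(np.pi/2,g)); print('r90',g,None if q is None else np.round(q,2))
E
```

```text
1 [-0.19  0.24  1.81 -0.    1.09 -1.81]
1 [-0.16  0.53  1.63 -0.    0.99 -1.78]
r90 -1 [-0.4   0.63  1.46 -0.    1.05 -0.45]
r90 1 [-0.4   0.63  1.46 -0.    1.05  2.69]
-1 [-0.19  0.24  1.81 -0.    1.09  1.33]
-1 [-0.16  0.53  1.63 -0.    0.99  1.36]
r90 -1 [-0.4   0.63  1.46 -0.    1.05 -0.45]
r90 1 [-0.4   0.63  1.46 -0.    1.05  2.69]
```

```bash
python3 - <<'E'
from h import *
R=rot(0,-1)
ctrl.move_ptp(w(-140,-2,120),R); ctrl.gripper_to(66); print(fs(),ctrl.tcp_to_tips)
ctrl.move_l(w(-140,-2,50),vel=120)
print(ctrl.move_l(w(-140,-2,18),vel=20,threshold=4)); s=fs();print(s)
ctrl.move_l(w(-140,-2,s["z"]+7),vel=40)
print(ctrl.move_l(w(-85,-2,s["z"]+7),vel=50,threshold=20),fs())
p,d=optics.grab_frame("side");cv2.imwrite("pics/side1.png",p[:,:,::-1])
E
```

```text
{'t': 2.58, 'fx': np.float64(-139.9), 'fy': np.float64(-1.6), 'z': np.float64(120.1), 'F': [np.float64(-0.1), np.float64(0.3), np.float64(-0.2)], 'w': 66.4} 25.0
True
{'t': 4.81, 'fx': np.float64(-140.1), 'fy': np.float64(-2.0), 'z': np.float64(18.5), 'F': [np.float64(-0.6), np.float64(-0.1), np.float64(4.7)], 'w': 66.0}
False {'t': 6.41, 'fx': np.float64(-84.8), 'fy': np.float64(-2.0), 'z': np.float64(25.6), 'F': [np.float64(-1.7), np.float64(0.7), np.float64(-0.4)], 'w': 66.2}
```

View pics/side1.png

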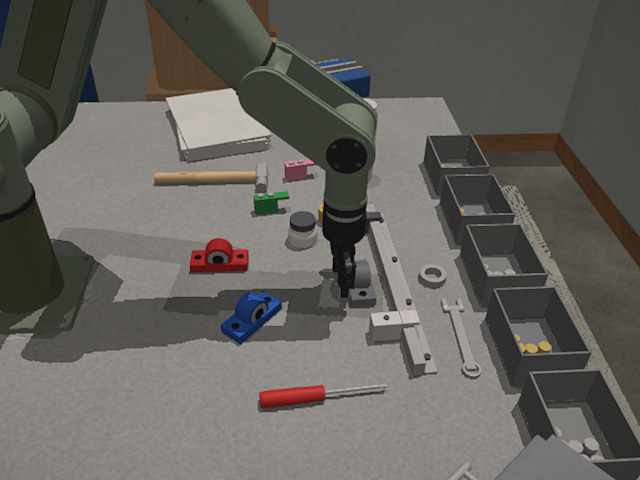

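The side view shows the fingers behind the block, around (355,285), pushing it upright towards the fence. I'll continue to the fence.

```bash
python3 - <<'E'
from h import *
print(ctrl.move_l(w(-64,-2,25.5),vel=50,threshold=25),fs())
print(ctrl.move_l(w(-48,-2,25.5),vel=20,threshold=18),fs())
ctrl.hold(.2);print(fs())
ctrl.move_l(w(-75,-2,25.5),vel=100)
ctrl.move_l(w(-75,-2,110),vel=150);ctrl.gripper_to(0)
ctrl.move_ptp(w(-27,-185,110),rot(np.pi/2,-1)); print(fs())
p,d=optics.grab_frame("side");cv2.imwrite("pics/side2.png",p[:,:,::-1])
p,d=optics.grab_frame("top");cv2.imwrite("pics/top2.png",p[:,:,::-1])
E
```

```text
False {'t': 7.03, 'fx': np.float64(-63.0), 'fy': np.float64(-2.1), 'z': np.float64(26.0), 'F': [np.float64(-1.0), np.float64(-0.1), np.float64(1.3)], 'w': 65.9}
True {'t': 7.61, 'fx': np.float64(-58.1), 'fy': np.float64(-1.7), 'z': np.float64(24.2), 'F': [np.float64(0.0), np.float64(-0.6), np.float64(0.9)], 'w': 66.3}
{'t': 7.81, 'fx': np.float64(-58.8), 'fy': np.float64(-1.5), 'z': np.float64(23.6), 'F': [np.float64(0.5), np.float64(0.1), np.float64(0.3)], 'w': 66.0}
{'t': 11.07, 'fx': np.float64(-27.1), 'fy': np.float64(-184.6), 'z': np.float64(109.9), 'F': [np.float64(0.5), np.float64(-0.2), np.float64(0.3)], 'w': 0.1}
```

View pics/side2.png

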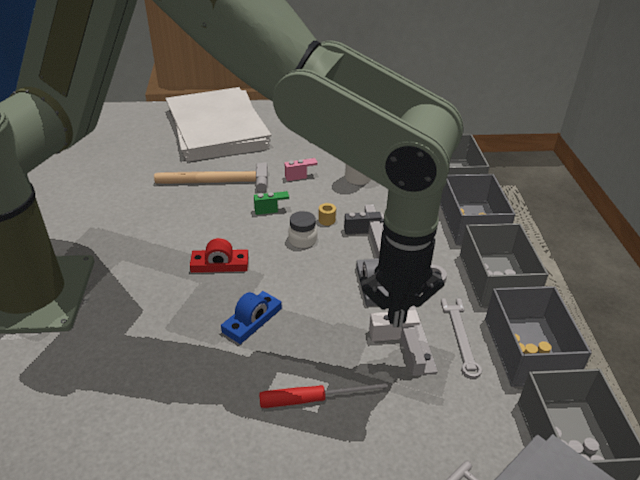

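View pics/top2.png

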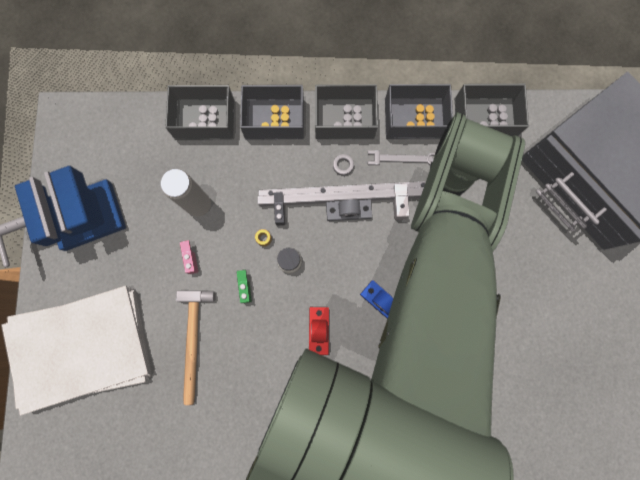

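The top view shows the block at (349,209) along the fence. The jaw is at (402,200), and the gripper is just beyond it, clear of the screwdriver tip at (449,217). Now I'll verify the block numerically and then push the jaw.

```bash
cat > chk.py <<'E'
from meas import *
def chk(name,lo,hi):
    p,d=optics.grab_frame("top");cv2.imwrite(f"pics/{name}.png",p[:,:,::-1]);W=cloud("top",d)
    F=tofence(W,O,FX,FY);Z=W[:,:,2]
    m=((Z>10)&(Z<25)&(F[...,0]<-7)&(F[...,0]>-70)&(F[...,1]>lo)&(F[...,1]<hi)).astype(np.uint8)
    n,l,st,c=cv2.connectedComponentsWithStats(m)
    m=np.isin(l,1+np.where(st[1:,4]>30)[0])
    E=[]
    for u in np.where(m.any(0))[0]:
        v=np.where(m[:,u])[0].max(); E.append(tofence(ray("top",u,v+.5,18.),O,FX,FY))
    E=np.array(E);E2=E[2:-2];k=np.polyfit(E2[:,1],E2[:,0],1)
    k=np.polyfit(*(E2[abs(np.polyval(k,E2[:,1])-E2[:,0])<3].T[::-1]),1)
    print("block front edge slope %.3f x at mid %.1f (want -46) y range %.1f %.1f"%(k[0],np.polyval(k,E[:,1].mean()),E[:,1].min(),E[:,1].max()))
    for nm,a,b in(("jaw",-200,100),("stop",130,200)):
        m=(Z>36)&(Z<46)&(F[...,0]>-50)&(F[...,0]<-36)&(F[...,1]>a)&(F[...,1]<b)
        if m.sum(): print(nm,m.sum(),np.percentile(F[m][:,1],[3,97]))
    return p
E
python3 - <<'E'
from chk import *
chk("top3",-90,90)
print(ctrl.move_l(w(-27,-185,37),vel=120,threshold=6),fs())
print(ctrl.move_l(w(-27,-153,37),vel=40,threshold=15),fs())
E
```

```text
block front edge slope 0.004 x at mid -46.7 (want -46) y range -56.5 51.3
jaw 99 [-142.86266135   15.26378154]
stop 51 [156.27517243 175.59499181]
False {'t': 11.97, 'fx': np.float64(-26.5), 'fy': np.float64(-185.2), 'z': np.float64(37.5), 'F': [np.float64(0.3), np.float64(-0.1), np.float64(-0.5)], 'w': 0.1}
False {'t': 12.93, 'fx': np.float64(-27.0), 'fy': np.float64(-152.9), 'z': np.float64(37.0), 'F': [np.float64(0.2), np.float64(-0.8), np.float64(0.5)], 'w': -0.3}
```

```bash
python3 - <<'E'
from h import *
for y,v,th in((-110,50,25),(-60,50,25),(-15,45,25),(25,15,15)):
    print(ctrl.move_l(w(-27,y,37),vel=v,threshold=th),fs())
p,d=optics.grab_frame("side");cv2.imwrite("pics/side4.png",p[:,:,::-1])
E
```

```text
False {'t': 13.93, 'fx': np.float64(-27.1), 'fy': np.float64(-109.3), 'z': np.float64(36.9), 'F': [np.float64(0.3), np.float64(-1.4), np.float64(0.2)], 'w': 0.1}
False {'t': 15.08, 'fx': np.float64(-26.9), 'fy': np.float64(-60.6), 'z': np.float64(37.0), 'F': [np.float64(-0.3), np.float64(-5.1), np.float64(-0.7)], 'w': 0.3}
False {'t': 16.23, 'fx': np.float64(-27.0), 'fy': np.float64(-15.4), 'z': np.float64(37.0), 'F': [np.float64(0.4), np.float64(-5.2), np.float64(-1.7)], 'w': -0.1}
True {'t': 17.78, 'fx': np.float64(-27.1), 'fy': np.float64(3.6), 'z': np.float64(36.7), 'F': [np.float64(0.1), np.float64(-0.4), np.float64(0.9)], 'w': -0.1}
```

View pics/side4.png

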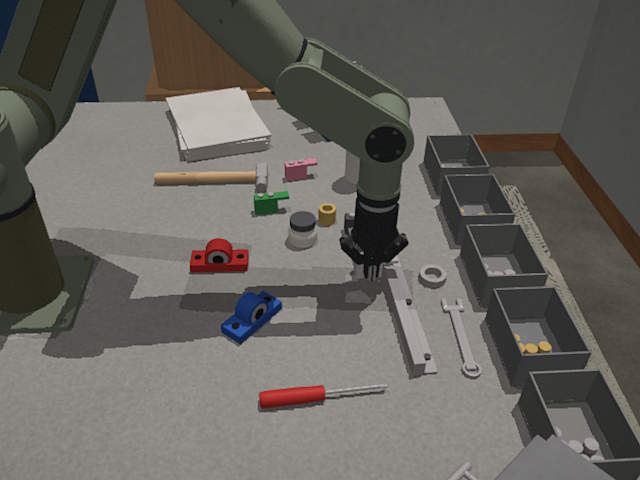

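It stopped at y=3.6 against a predicted 4, so the block has met the stop. The view shows the gripper behind the jaw at (372,265). I'll retreat and check.

```bash
python3 - <<'E'
from chk import *
ctrl.move_l(w(-27,-30,37),vel=80); ctrl.move_l(w(-27,-30,130),vel=150)
ctrl.move_ptp(w(-150,-230,200),rot(np.pi/2,-1)); print(fs())
p=chk("top5",46,154)
cv2.imwrite("pics/crop5.png",cv2.resize(p[170:280,240:450],None,fx=3.8,fy=3.8,interpolation=cv2.INTER_CUBIC)[:,:,::-1])
q,d=optics.grab_frame("side");cv2.imwrite("pics/side5.png",cv2.resize(q[180:340,260:480],None,fx=3.6,fy=3.6,interpolation=cv2.INTER_CUBIC)[:,:,::-1])
E
```

```text
{'t': 20.12, 'fx': np.float64(-150.0), 'fy': np.float64(-229.0), 'z': np.float64(199.0), 'F': [np.float64(-0.1), np.float64(0.6), np.float64(-0.3)], 'w': -0.1}
block front edge slope 0.008 x at mid -46.8 (want -46) y range 48.3 154.0
jaw 84 [17.26416416 95.07977366]
stop 53 [156.3223399  175.59548975]
```

View pics/crop5.png

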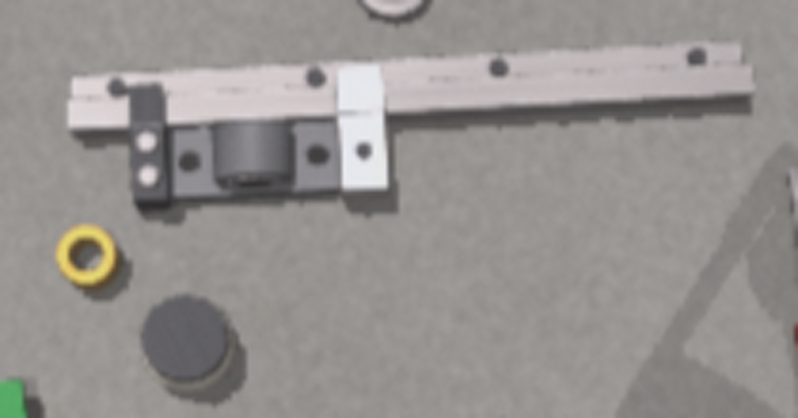

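View pics/side5.png

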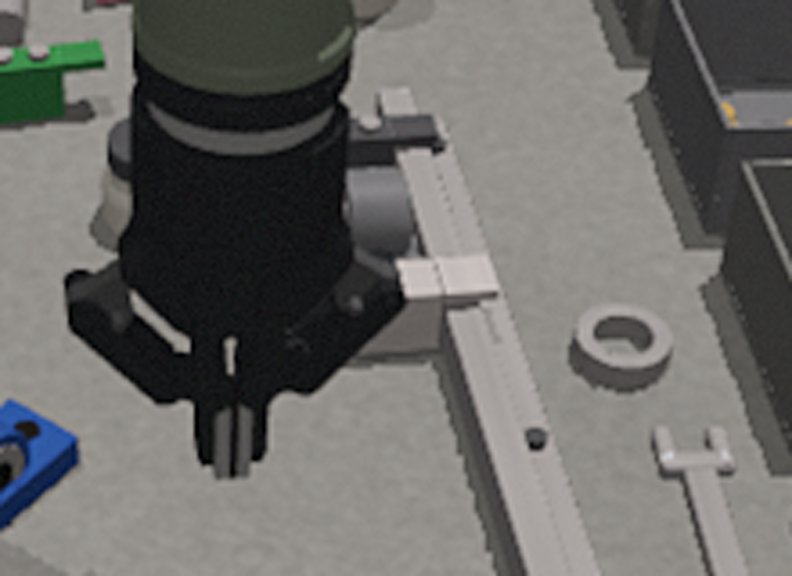

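The top crop shows the block at (250,160) with no gap to the fence, the stop (150,145) or the jaw (362,130). Bush and jar haven't moved. Handing in.

```bash
python3 -c "
from plant import ctrl
ctrl.finish_job()"
```

```text
the job is handed in; nothing more can be done
```

The bearing block is trapped against the fence, between the end stop and the jaw, and I've handed the job in. Robot time was about 20 s of the 48 s allowed.

I pushed the block's long side onto the fence with both fingertips spread. Then I closed the gripper and pushed the sliding jaw along the fence until the force rose, which showed the block had met the stop.

**Last checks** (from the top camera, good to about 2 mm):
- **Against the fence:** the block's front edge is 46.8 mm out, where flush would be 46, and it is 0.008 rad off parallel.
- **Ends:** no gap shows at the stop or the jaw. The jaw face is at about y = 45 mm and the stop face at about 155 mm, which is 110 mm and matches the block.
- **Jaw reading:** the automatic jaw measurement gave one unusable end, because it also picked up the block's housing. I used the jaw's outer edge (17 mm), the tool's stopping position and the crop instead.
- **Bystanders:** the bush and the jar look unmoved in the last crop, as does the collar in the side view. I didn't measure the other things again, but the tool went near none of them.

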